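Set the lanes of a slide-packet rack with a hooked spacer gauge

TASK

Set the three sliding dividers of the grey rack to equal lanes with the hooked spacer gauge, starting at the rack's left end plate: hook the gauge over the next divider and draw that divider along until the gauge's nose bears on the plate before it, lightly but surely, for a moment - feel for the touch, so that nothing already set is pushed away - then lift the gauge out and step it to the next divider. When all three are set, stand the gauge back upright on the bench beside the rack, without disturbing the slide packets and dropper bottles.

Things in the scene. Friction and masses are not known exactly. Their poses are not given: they have to be found in the camera images.
- rack: Rack for packets of slides, fixed to the bench: grey base 116 x 246 mm, its upper face 12 mm up, an end plate at each end (tops 72 mm up), two rods along the sides (32 mm up, x = +-47 mm; the middle +-39 mm is free), three white dividers; a packet stands (fixed) at its right end. Origin: centre of the underside. y runs along the row to the left end plate, z up.
- datum (a point): On the left end plate's inner face, mid width, 12 mm above the bench; 118 mm from the rack's origin along y, axes as the rack's. Lanes end 30 mm wide: divider 1's origin 33 mm from here along -y, divider 2's 36 mm beyond divider 1's, divider 3's 36 mm beyond divider 2's.
- end_plate: The rack's left (+y) end plate, grey sheet metal, 112 x 5 x 60 mm, rigid; the lanes are counted from its inner face. Origin as datum.
- divider_1: White upright divider plate, first from the left end plate: 84 mm wide (x), 6 mm thick (y), rounded top edge 73 mm above the bench. Slides along the rack's y; a felt brake holds it until pushed with 6 to 13 N (each divider differs), steady as it slides. Origin: mid width and thickness, 12 mm above the bench; axes as the rack's. Starts 16 to 32 mm too far from the left end plate.
- divider_2: White upright divider plate, second from the left end plate: 84 mm wide (x), 6 mm thick (y), rounded top edge 73 mm above the bench. Slides along the rack's y; a felt brake holds it until pushed with 6 to 13 N (each divider differs), steady as it slides. Origin: mid width and thickness, 12 mm above the bench; axes as the rack's. Starts 28 to 46 mm too far from the left end plate.
- divider_3: White upright divider plate, third from the left end plate: 84 mm wide (x), 6 mm thick (y), rounded top edge 73 mm above the bench. Slides along the rack's y; a felt brake holds it until pushed with 6 to 13 N (each divider differs), steady as it slides. Origin: mid width and thickness, 12 mm above the bench; axes as the rack's. Starts 45 to 65 mm too far from the left end plate.
- gauge: Loose aluminium setting gauge, 0.14 to 0.24 kg, an upside-down U standing on its two legs, black grip on top; 34 (x) x 44 (y) x 77 mm. Origin: centre of the foot, z up. Legs from the foot up to 34 mm: spacer block y = -2 to +22 mm (nose at +y), heel y = -22 to -14 mm, slot between. Bridge 34 to 44 mm up. In use its y lies along the rack's y, nose to the left end plate.
- gauge_grip (a point): Centre of the gauge's black grip, 60 mm above its foot. The grip is a block 34 mm (x) x 20 mm (y), from 44 to 77 mm above the foot, with flat faces; hold it across y, fingers on its +y and -y faces, so that it cannot rock.
- gauge_slot (a point): Centre of the gauge's slot, 8 mm from its origin along -y, at the roof, 34 mm above the foot. The slot is 12 mm wide (y), open below and at both sides, and goes over a divider (6 mm thick) with 3 mm to spare either side; the roof clears the divider while the foot is over 40 mm above the bench. Backing off 3 mm along -y frees the gauge for lifting.
- gauge_heel (a point): On the heel's inner face (y = -14 mm), 18 mm above the foot. Drawn to +y, the heel pushes the far face of the divider in the slot. From here to the nose face is 36 mm, one 30 mm lane and one divider, so with the nose on the plate before it the lane is right.
- nose: Brass wear pad on the gauge's +y face, fixed to it, 28 mm wide (x) x 22 mm tall; origin at the middle of its face, 22 mm from the gauge's origin along y, 18 mm above the foot; axes as the gauge's. It bears on the end plate or on the divider before, which slips at about 7 N or more; 2 to 4 N held for half a second is right.
- packet_low: White packet of glass slides, 52 x 80 x 24 mm, loose on the bench, lower of a stack of two; bystander. Origin: centre of its underside.
- packet_high: White packet of glass slides, 52 x 80 x 24 mm, loose, upper of the stack of two; bystander. Origin: centre of its underside.
- dropper_0: Amber dropper bottle with blue teat, 29 mm across, 101 mm tall, loose; bystander. Origin: centre of its underside.
- dropper_1: Amber dropper bottle with yellow teat, 29 mm across, 101 mm tall, loose; bystander. Origin: centre of its underside.
Not all that is in view belongs to the job. Leave any pink look-alike of the gauge alone.

How it is judged:
On the way, in this order (a step that is already met when the one before it is completed fails the run):
1. the first divider is drawn up: the gauge's nose bears on the plate before it (over 1 N) and the lanes so far are 30 mm wide within 1.5 mm (contact force between nose and end_plate above 1 N and y of divider_1 in the frame of datum between -0.0345 and -0.0315 m), for 0.2 s.
2. the second divider is drawn up: the gauge's nose bears on the plate before it (over 1 N) and the lanes so far are 30 mm wide within 1.5 mm (contact force between nose and divider_1 above 1 N and y of divider_1 in the frame of datum between -0.0345 and -0.0315 m and y of divider_2 in the frame of divider_1 between -0.0375 and -0.0345 m), for 0.2 s.
3. the third divider is drawn up: the gauge's nose bears on the plate before it (over 1 N) and the lanes so far are 30 mm wide within 1.5 mm (contact force between nose and divider_2 above 1 N and y of divider_1 in the frame of datum between -0.0345 and -0.0315 m and y of divider_2 in the frame of divider_1 between -0.0375 and -0.0345 m and y of divider_3 in the frame of divider_2 between -0.0375 and -0.0345 m), for 0.2 s.
At the end, for the whole second after the job is handed in: All three lanes (left end plate to divider 1, divider 1 to 2, divider 2 to 3) are 30 mm wide within 1.5 mm, and the gauge stands released, upright (within 0.1 rad) and still on the bench top, out of the rack (y of divider_1 in the frame of datum between -0.0345 and -0.0315 m and y of divider_2 in the frame of divider_1 between -0.0375 and -0.0345 m and y of divider_3 in the frame of divider_2 between -0.0375 and -0.0345 m and height (world z) of gauge below 0.005 m and angle between gauge's own z axis and vertical below 0.1 rad and linear speed of gauge below 0.02 m/s); the robot touches nothing.
It fails at once if the gauge's nose presses with more than 6 N on the end plate or a divider (7 N would push a set divider out of place) (contact force between nose and end_plate above 6 N or contact force between nose and divider_1 above 6 N or contact force between nose and divider_2 above 6 N or contact force between nose and divider_3 above 6 N).
It fails at once if a slide packet or a dropper bottle is shifted by more than 15 mm (distance of any of packet_low, packet_high, dropper_0, dropper_1 from where it was at the start of the episode above 0.015 m).
It also fails if it takes over 72 s, if anything falls off the work surface, if the arm or the gripper's body presses on something with over 40 N, if the wrist force passes 120 N, or if a joint passes its speed limit or range.

ROBOT

A 6-joint arm with a two-finger parallel gripper is mounted at the origin on a cart in front of the work surface, level with it; the furniture and walls round the work are solid. World frame = base frame: x ahead of the robot, y to its left, z up, the work surface at z = 0. Lengths are in m, angles in rad, forces in N, time in s.
With the tool pointing down it reaches from about 0.35 to 0.95 m from the base axis. Payload 17.4 kg.
Tool frame: the origin (TCP) lies at the very end of the fingers, on their centre line; the grasp point (between the pads) lies 19 mm behind it; z points along the fingers, y is the line along which they close (so a half turn about z gives the same grasp; the last joint's range is limited). The gripper opens to 93 mm and grips with 3 to 60 N. Pads are 15 mm wide; open, the fingers measure 128 mm over their backs; the gripper's body (75 mm by 188 mm) begins 65 mm behind the grasp point.
Start: joints at [1.236, 0.116, 1.442, -0, 1.584, -0.038], TCP at [0.197, 0.645, 0.219] pointing down, gripper open.
Joint ranges: [-2.83, 2.83], [-0.83, 2.19], [0.07, 2.5], [-1.14, 4.28], [0.01, 3], [-2.97, 2.97]. Speed limits (rad/s): [1.89, 1.89, 2.22, 3.14, 3.14, 3.14].

INTERFACE

Orientations are given as a rotation vector (axis times angle).
In Python, from plant import robot, eyes, ticket gives the robot as it stands.
- The arm moves only by the tool carry_out, never from a script. Its argument "plan" is a list that holds one entry, the list of rows, each a list of 7 numbers: the finger opening in m, from 0 to 0.093, then the shift along the tool's x, y, z in m, then the turn, a rotation vector about the tool's x, y, z in degrees. A call has exactly 5 rows; each row is the pose to reach, as a shift and turn from the pose commanded when the call began, along the tool's axes at that moment; what a row does not reach only later rows make up. A row lasts 1/8 s, in which the tool goes at most 62.5 mm and 10.7 degrees, less where a joint would pass 70% of its speed; a pose out of reach is approached as far as the arm can. A call with a gripper value outside its range is refused whole. The fingers move at their own pace and stop on an object; "squeeze" is the grip in N (left out, the last holds). Time passes only in rows, so rows that repeat a pose let the fingers close, or fill a call up. It gives the time, the measured TCP pose, the force, the opening and the grip force at its end, in the units of the state.
- robot.get_state(): the state, without advancing time (a new reading comes with each control period).
- eyes.snapshot(name): name is "scene" or "top" or "wrist"; returns the picture (400x640x3 uint8, red, green, blue); there is no depth.
- eyes.calibration(name): a dict with "fx", "fy", "cx", "cy" (pixels), "eye" and "rotation" of the camera in the world. Camera axes: x right, y down, z forward; pixel columns grow to the right and rows downward; lengths in m; the calibration is good to about 2 mm. A picture is of the moment at which its call begins: read the wrist's pose just before it. calibration takes no time and is no camera call; for the wrist camera it gives the pose at the moment of the call.
- ticket.hand_in(): hands the job in; it is judged then, once.
The state is a dict: "time": time; "joint_pos": joint angles; "qvel": joint speeds; "joint_torque": joint torques, N m; "tool_pos": TCP position; "tool_rot": TCP orientation; "wrist_force": force on the tool from outside, world axes, zero at the start; "torque": the same for the moment, N m; "finger_gap": opening from 0.0 (shut) to 1.0 (fully open); "grip_force": force on a finger pad.
Only numpy, scipy, OpenCV 4.12 (cv2) and the standard library are available. Lean on these libraries where they do the work, as an engineer would, in place of code of your own. Each camera call takes 0.05 s, during which the arm holds its last target. There are 200 camera calls.

## Working session

There is one attempt and no reset: what is moved stays moved. The work goes in short steps, Python scripts to look and compute and a tool call to move; the robot and the scene stay as the last step left them, time stands still between calls to the robot, and variables do not carry over. Pictures are saved under pics/ and viewed, at most 10 in all, crops included, and the job is handed in when it is done.

Besides the shell and the picture viewer there is one more tool, called in YAML: its name, and indented under it one key for each argument. carry_out: Moves the arm, as the interface text tells. Its arguments: {"type":"object","properties":{"plan":{"type":"array","items":{"type":"array","items":{"type":"array","items":{"type":"number"}}}},"squeeze":{"type":"number"}},"required":["plan"]}

```bash
ls; mkdir -p pics
python3 - <<'E'
from plant import robot, eyes, ticket
import cv2,numpy as np
for n in("scene","top"):
    im=eyes.snapshot(n); cv2.imwrite(f"pics/{n}0.png",im[:,:,::-1])
    c=eyes.calibration(n); print(n,{k:np.round(v,4).tolist() for k,v in c.items()})
s=robot.get_state(); print(s)
E
```

```text
pics
scene {'fx': 369.6295, 'fy': 369.6295, 'cx': 321.3045, 'cy': 195.9961, 'eye': [-0.1211, -0.5623, 0.6233], 'rotation': [-1.9611, 1.0837, -0.5966]}
top {'fx': 388.5082, 'fy': 388.5082, 'cx': 316.5815, 'cy': 203.8631, 'eye': [0.4714, -0.1223, 1.1151], 'rotation': [-2.2144, 2.1608, -0.1152]}
{'time': 0.1, 'joint_pos': array([ 1.23620530e+00,  1.16419658e-01,  1.44216767e+00, -8.10598839e-06,
        1.58398716e+00, -3.78064773e-02]), 'qvel': array([-0.00206559, -0.00131916, -0.00385588, -0.00065531, -0.00218016,
        0.00170572]), 'joint_torque': array([ 1.47667066e-03, -7.22895813e+01, -6.23861003e+01,  7.80584151e-02,
        2.28479679e-02, -2.89600825e-05]), 'tool_pos': array([0.19736078, 0.64532478, 0.2180105 ]), 'tool_rot': array([-4.64453443e-01, -3.10689445e+00,  1.51787906e-03]), 'wrist_force': array([ 0.06613371,  0.08540779, -0.45108245]), 'torque': array([-0.0024136 , -0.01757268,  0.01779292]), 'grip_force': 0.0, 'finger_gap': 0.9999143331980177}
```

View pics/scene0.png

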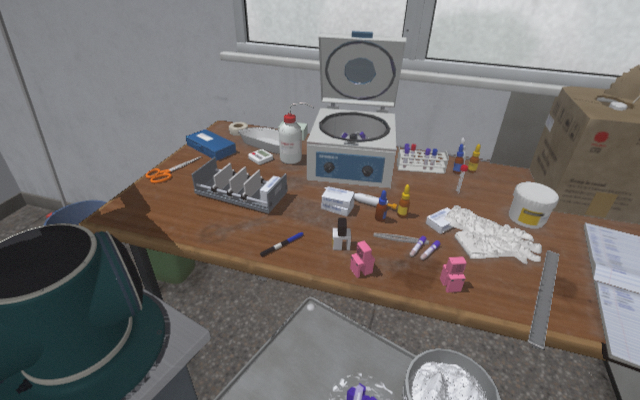

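View pics/top0.png

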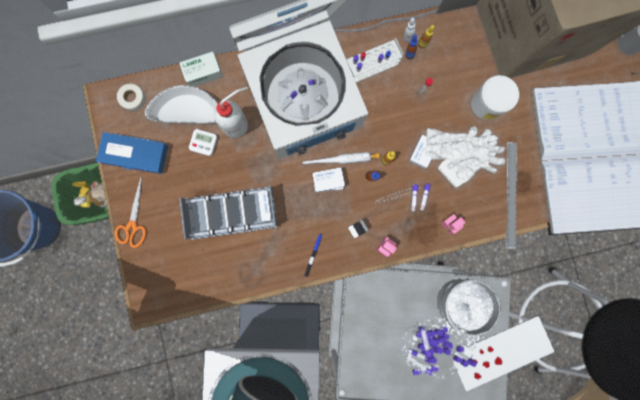

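The scene view shows the rack around (240,187), the real gauge with its black grip at (342,235), and pink look-alikes at (362,260) and (453,275). In the top view the rack is at (228,213), the gauge at (358,228), and the packets and bottles at (328,180), (375,176) and (390,156). Next I'll enlarge the rack and gauge.

```bash
cat > h.py <<'E'
import numpy as np,cv2
from scipy.spatial.transform import Rotation as R
from plant import robot, eyes
def ray(c,px,z):
    "pixels -> world points on the plane at height z"
    px=np.atleast_2d(np.array(px,float))
    d=np.c_[(px[:,0]-c["cx"])/c["fx"],(px[:,1]-c["cy"])/c["fy"],np.ones(len(px))]
    d=R.from_rotvec(c["rotation"]).apply(d) if np.shape(c["rotation"])==(3,) else d@np.array(c["rotation"]).T
    e=np.array(c["eye"]); return e+d*((z-e[2])/d[:,2])[:,None]
def proj(c,p):
    p=(np.atleast_2d(p)-c["eye"])@R.from_rotvec(c["rotation"]).as_matrix()
    return np.c_[c["fx"]*p[:,0]/p[:,2]+c["cx"],c["fy"]*p[:,1]/p[:,2]+c["cy"]]
E
python3 - <<'E'
from h import *
t=cv2.imread("pics/top0.png"); 
a=cv2.resize(t[180:245,170:290],None,fx=6,fy=6,interpolation=cv2.INTER_CUBIC)[:390,:720]
b=cv2.resize(t[210:245,340:410],None,fx=6,fy=6,interpolation=cv2.INTER_CUBIC)
o=np.zeros((600,720,3),np.uint8);o[:390]=a;o[390:600,:420]=b
s=cv2.imread("pics/scene0.png")[212:254,320:370]; s=cv2.resize(s,None,fx=5,fy=5);o[390:600,425:675]=s[:,:250]
cv2.imwrite("pics/c1.png",o)
c=eyes.calibration("top")
print(ray(c,[[228,213],[185,217]],.07),ray(c,[[358,228]],.077))
E
```

```text
[[0.5298915  0.0943479  0.07      ]
 [0.51633992 0.2082665  0.07      ]] [[ 0.49797195 -0.25475798  0.077     ]]
```

View pics/c1.png

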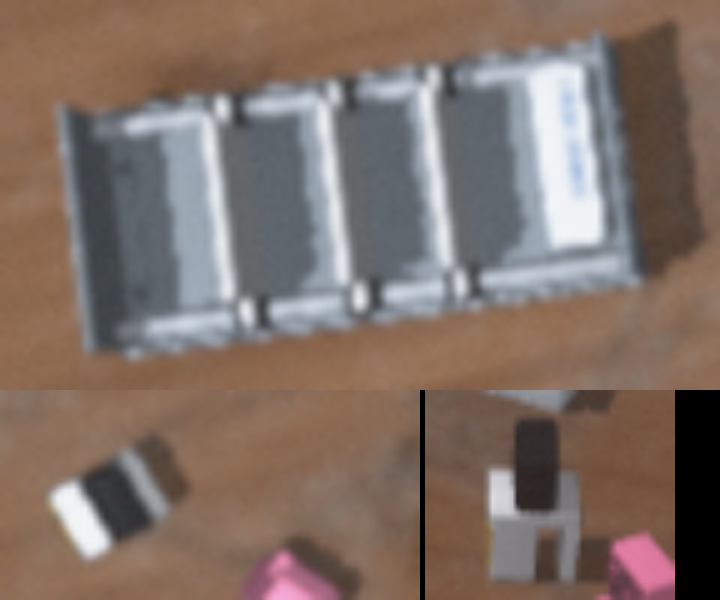

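Run:
```python
from h import *
np.set_printoptions(precision=4,suppress=True)
c=eyes.calibration("top"); w=eyes.calibration("wrist"); s=robot.get_state()
T=R.from_rotvec(s["tool_rot"]); print("tool axes",T.as_matrix())
print("cam in tool",T.inv().apply(w["eye"]-s["tool_pos"]),"\n",(T.inv()*R.from_rotvec(w["rotation"])).as_matrix(),w["fx"],w["cx"],w["cy"])
cr=lambda p:np.array(p)/6+[170,180]-.4
P=ray(c,cr([[67,105],[90,350],[605,40],[632,280]]),.072);print(P)
yx=(P[0]+P[1]-P[2]-P[3])/2;print("rack yaw deg (y axis)",np.degrees(np.arctan2(-yx[0],yx[1])),P.mean(0))
cb=lambda p:np.array(p)/6+[340,145]-.4
g=ray(c,cb([[117,498]]),.077);d=ray(c,cb([[117,498],[82,522],[83,477],[107,458],[150,518],[128,540]]),.06);print(g);print(d)
```

```text
tool axes [[-0.9563  0.2924 -0.0003]
 [ 0.2924  0.9563 -0.0009]
 [ 0.     -0.001  -1.    ]]
cam in tool [ 0.07    0.0001 -0.1647] 
 [[-0.0009 -0.9677 -0.2521]
 [ 1.     -0.0008 -0.0002]
 [ 0.     -0.2521  0.9677]] 294.5698404187104 318.20639200770194 203.02727899718664
[[ 0.5693  0.2217  0.072 ]
 [ 0.4606  0.2058  0.072 ]
 [ 0.6048 -0.0169  0.072 ]
 [ 0.4974 -0.0326  0.072 ]]
rack yaw deg (y axis) 8.616314870416552 [0.533  0.0945 0.072 ]
[[ 0.4991 -0.2577  0.077 ]]
[[ 0.4996 -0.2599  0.06  ]
 [ 0.4883 -0.2442  0.06  ]
 [ 0.5087 -0.2443  0.06  ]
 [ 0.5176 -0.2551  0.06  ]
 [ 0.4909 -0.275   0.06  ]
 [ 0.4807 -0.2652  0.06  ]]
```

carry_out:
  plan:
    - [[0.093,-0.046,-0.041,0,0,0,-3],[0.093,-0.092,-0.082,0,0,0,-6],[0.093,-0.138,-0.123,0,0,0,-9],[0.093,-0.184,-0.164,0,0,0,-12],[0.093,-0.23,-0.205,0,0,0,-12]]

```text
time: 0.72
tool_pos: [0.358, 0.3804, 0.2185]
tool_rot: [0.135, 3.139, -0.0]
wrist_force: [0.8, -0.4, -0.2]
finger_gap: 0.995
grip_force: 0.0
```

carry_out:
  plan:
    - [[0.093,-0.026,-0.036,0,0,0,0],[0.093,-0.052,-0.072,0,0,0,0],[0.093,-0.078,-0.108,0,0,0,0],[0.093,-0.104,-0.144,0,0,0,0],[0.093,-0.13,-0.18,0,0,0,0]]

```text
time: 1.35
tool_pos: [0.4717, 0.1901, 0.2185]
tool_rot: [-0.137, -3.138, 0.0]
wrist_force: [-0.3, 1.0, -0.0]
finger_gap: 1.002
grip_force: 0.0
```

carry_out:
  plan:
    - [[0.093,-0.03,-0.045,0.005,0,0,-7],[0.093,-0.07,-0.091,0.015,0,0,-13.6],[0.093,-0.07,-0.091,0.015,0,0,-13.6],[0.093,-0.07,-0.091,0.015,0,0,-13.6],[0.093,-0.07,-0.091,0.015,0,0,-13.6]]

```text
time: 1.98
tool_pos: [0.5326, 0.0958, 0.204]
tool_rot: [-0.236, 3.132, 0.0]
wrist_force: [0.4, 0.6, -0.2]
finger_gap: 1.0
grip_force: 0.0
```

Run:
```python
from h import *
np.set_printoptions(precision=4,suppress=True)
s=robot.get_state();w=eyes.calibration("wrist");im=eyes.snapshot("wrist")
cv2.imwrite("pics/w1.png",im[:,:,::-1]); np.save("w1.npy",w,allow_pickle=True)
cv2.imwrite("pics/w1b.png",cv2.resize(im[30:370,110:530,::-1],None,fx=1.75,fy=1.75,interpolation=cv2.INTER_CUBIC))
print(s["time"],s["tool_pos"],R.from_rotvec(s["tool_rot"]).as_matrix(),s["wrist_force"])
```

```text
1.975 [0.5326 0.0958 0.204 ] [[-0.9887 -0.15    0.0004]
 [-0.15    0.9887  0.0002]
 [-0.0004  0.0001 -1.    ]] [ 0.3836  0.6453 -0.1815]
```

View pics/w1b.png

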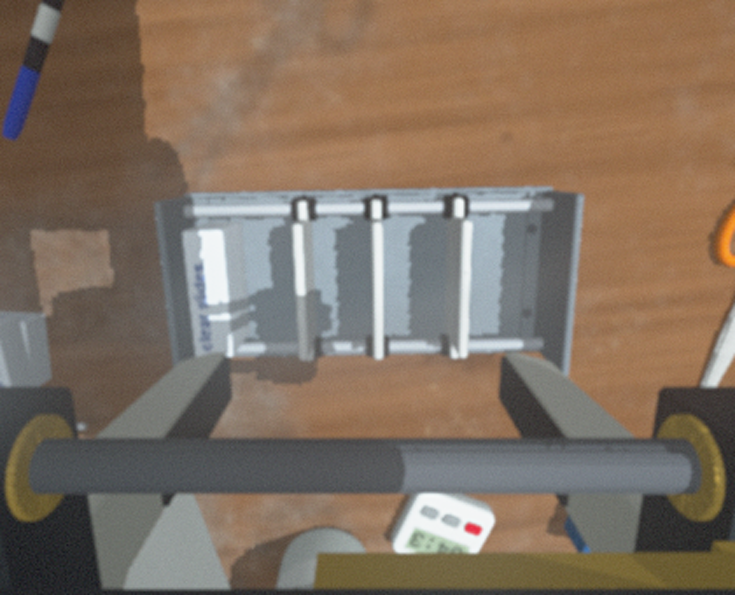

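The wrist view has the rack upright, with +y to the right. The left end plate is at x≈575, divider 1 at ≈466, divider 2 at ≈377 and divider 3 at ≈300 (crop pixels). I'll take edge profiles next.

Run:
```python
from h import *
im=cv2.imread("pics/w1.png").astype(int); b=im[:,:,2]
for y in(165,185,205):
  print(y)
  for a,e in((274,294),(318,334),(366,386),(420,446)): print(a,b[y-2:y+3,a:e].mean(0).astype(int).tolist())
```

```text
165
274 [113, 112, 126, 170, 218, 235, 239, 238, 222, 178, 153, 154, 156, 155, 158, 159, 162, 163, 165, 164]
318 [107, 108, 107, 115, 146, 194, 226, 237, 239, 235, 215, 177, 161, 163, 161, 161]
366 [115, 119, 117, 116, 119, 117, 120, 147, 191, 224, 235, 239, 233, 210, 172, 162, 163, 164, 165, 164]
420 [86, 87, 89, 86, 88, 85, 89, 86, 86, 87, 87, 90, 88, 88, 88, 88, 93, 110, 130, 147, 156, 158, 158, 157, 156, 159]
185
274 [112, 113, 109, 124, 167, 219, 237, 240, 237, 223, 176, 154, 155, 155, 154, 156, 161, 163, 161, 161]
318 [109, 108, 108, 111, 131, 174, 220, 236, 239, 237, 222, 181, 162, 162, 163, 163]
366 [118, 119, 121, 120, 120, 118, 133, 169, 213, 228, 235, 236, 225, 183, 161, 160, 161, 163, 163, 161]
420 [96, 96, 95, 95, 93, 96, 95, 93, 93, 94, 95, 94, 95, 91, 97, 108, 124, 141, 151, 154, 151, 154, 154, 155, 154, 155]
205
274 [112, 110, 112, 111, 115, 132, 150, 159, 160, 156, 140, 126, 120, 122, 121, 117, 116, 112, 112, 113]
318 [111, 111, 113, 113, 124, 162, 211, 231, 235, 234, 220, 175, 156, 157, 158, 158]
366 [126, 124, 128, 126, 126, 129, 156, 194, 222, 230, 230, 215, 175, 156, 160, 160, 159, 161, 161, 160]
420 [93, 91, 91, 91, 91, 90, 88, 91, 91, 86, 90, 90, 91, 101, 115, 135, 149, 154, 154, 156, 156, 155, 155, 157, 155, 157]
```

Run:
```python
from h import *
np.set_printoptions(precision=4,suppress=True)
w=np.load("w1.npy",allow_pickle=True).item()
D={1:[(376.6,165),(375.9,185),(375.2,205)],2:[(326,165),(326,185),(325.7,205)],3:[(280.4,165),(280.9,185),(282,205)]}
E=ray(w,[(437.8,165),(436.3,185),(434.8,205)],.072); 
psi=np.arctan2(-0,1)
pts={k:ray(w,v,.073) for k,v in D.items()}
l=lambda p:np.degrees(np.arctan2(*(p[0]-p[-1])[[1,0]]))
print("E",E,l(E))
for k in pts: print(k,pts[k][1],l(pts[k]))
# rack x extents: rods / front edge of plate corners
crn=np.array([[580,195],[572,372],[158,203]])/1.75+[110,30]-.3
print(ray(w,crn,.072))
for a in (8.,8.6,9.):
  y=np.array([-np.sin(np.radians(a)),np.cos(np.radians(a))])
  e=E[1][:2]@y-.005; print(a,[pts[k][1][:2]@y-e for k in pts])
```

```text
E [[0.4828 0.2102 0.072 ]
 [0.503  0.2138 0.072 ]
 [0.5239 0.2176 0.072 ]] -169.84616486558585
1 [0.512  0.1524 0.073 ] -170.55905163507515
2 [0.5196 0.102  0.073 ] -171.46796386071654
3 [0.5265 0.0565 0.073 ] -170.98525533869608
[[ 0.4594  0.2076  0.072 ]
 [ 0.5641  0.2298  0.072 ]
 [ 0.4993 -0.0275  0.072 ]]
8.0 [np.float64(-0.05707806948356181), np.float64(-0.10802411425006588), np.float64(-0.1540682287787149)]
8.6 [np.float64(-0.057079166471488404), np.float64(-0.10802780111958502), np.float64(-0.1540742563364113)]
9.0 [np.float64(-0.05707611572893627), np.float64(-0.10802337301711908), np.float64(-0.15406858340094784)]
```

carry_out:
  plan:
    - [[0.093,0.01,-0.045,0,0,0,0],[0.093,0.02,-0.09,0,0,0,0],[0.093,0.03,-0.135,0,0,0,0],[0.093,0.04,-0.18,0,0,0,0],[0.093,0.05,-0.22,0,0,0,0]]

```text
time: 2.65
tool_pos: [0.5162, -0.1308, 0.2041]
tool_rot: [-0.237, 3.132, -0.0]
wrist_force: [0.3, 0.7, 0.5]
finger_gap: 0.999
grip_force: 0.0
```

carry_out:
  plan:
    - [[0.093,0.012,-0.04,0,0,0,-9],[0.093,0.025,-0.08,0.02,0,0,-18],[0.093,0.037,-0.124,0.03,0,0,-27.9],[0.093,0.037,-0.124,0.03,0,0,-27.9],[0.093,0.037,-0.124,0.03,0,0,-27.9]]

```text
time: 3.28
tool_pos: [0.4987, -0.2575, 0.1741]
tool_rot: [-0.981, 2.984, -0.0]
wrist_force: [-0.1, 0.9, 0.7]
finger_gap: 0.999
grip_force: 0.0
```

Run:
```python
from h import *
np.set_printoptions(precision=4,suppress=True)
s=robot.get_state();w=eyes.calibration("wrist");im=eyes.snapshot("wrist")
cv2.imwrite("pics/w2.png",im[:,:,::-1]); np.save("w2.npy",w,allow_pickle=True)
cv2.imwrite("pics/w2b.png",cv2.resize(im[60:280,180:460,::-1],None,fx=2.5,fy=2.5,interpolation=cv2.INTER_CUBIC))
print(s["time"],s["tool_pos"],R.from_rotvec(s["tool_rot"]).as_matrix())
```

```text
3.275 [ 0.4987 -0.2575  0.1741] [[-0.8049 -0.5934  0.0005]
 [-0.5934  0.8049  0.    ]
 [-0.0004 -0.0003 -1.    ]]
```

View pics/w2b.png

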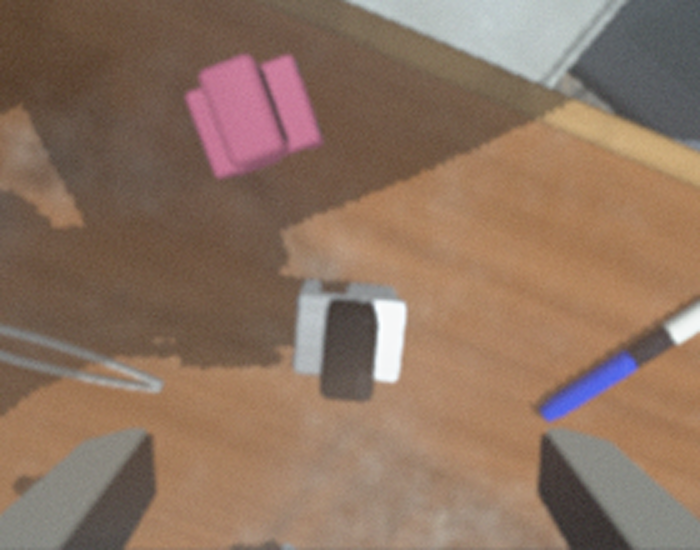

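The gauge is centred near (350,340) in the crop. Its brass/white nose side is to the right, which is +tool y, and it is turned about 8° from the tool. I'll get the corners in world coordinates.

Run:
```python
from h import *
np.set_printoptions(precision=4,suppress=True)
w=np.load("w2.npy",allow_pickle=True).item()
f=lambda p:np.array(p)/2.5+[180,60]-.3
B=ray(w,f([[313,291],[297,374],[406,299],[397,382]]),.044);print(B,B.mean(0))
print([np.degrees(np.arctan2(*(a-b)[[1,0]])) for a,b in((B[1],B[0]),(B[3],B[2]))],[np.degrees(np.arctan2(*(-(a-b)[:2]*[1,-1]))) for a,b in((B[2],B[0]),(B[3],B[1]))],np.linalg.norm(B[1]-B[0]),np.linalg.norm(B[3]-B[1]))
T=ray(w,f([[321,396],[372,400]]),.077);print(T)
im=cv2.imread("pics/w2.png"); m=(im.max(2)<75).astype(np.uint8); m[:140]=0;m[:,:300]=0;m[:,340:]=0;m[225:]=0
n,l,st,ce=cv2.connectedComponentsWithStats(m);k=1+st[1:,4].argmax();pt=np.argwhere(l==k)[:,::-1].astype(np.float32)
q=cv2.boxPoints(cv2.minAreaRect(pt));print(st[k],q);print(ray(w,q,.077))
```

```text
[[ 0.4895 -0.2806  0.044 ]
 [ 0.5218 -0.2656  0.044 ]
 [ 0.4699 -0.2484  0.044 ]
 [ 0.4999 -0.23    0.044 ]] [ 0.4953 -0.2562  0.044 ]
[np.float64(24.906460149248694), np.float64(31.395094281076986)] [np.float64(31.38337258448609), np.float64(31.593930761144463)] 0.035554736235185756 0.041797678114107936
[[ 0.5145 -0.2572  0.077 ]
 [ 0.5045 -0.241   0.077 ]]
[312 181  17   9  61] [[310.1765 181.7059]
 [326.1765 177.7059]
 [328.     185.    ]
 [312.     189.    ]]
[[ 0.4856 -0.2758  0.077 ]
 [ 0.4741 -0.2664  0.077 ]
 [ 0.4784 -0.2611  0.077 ]
 [ 0.49   -0.2705  0.077 ]]
```

carry_out:
  plan:
    - [[0.093,0.0027,0.0026,0.03,0,0,5.9],[0.07,0.0027,0.0026,0.07,0,0,5.9],[0.06,0.0027,0.0026,0.1,0,0,5.9],[0.05,0.0027,0.0026,0.124,0,0,5.9],[0.045,0.0027,0.0026,0.124,0,0,5.9]]
  squeeze: 50

```text
time: 3.95
tool_pos: [0.4944, -0.2564, 0.0487]
tool_rot: [0.829, -3.029, -0.003]
wrist_force: [-0.4, -0.1, -0.5]
finger_gap: 0.623
grip_force: 0.0
```

carry_out:
  plan:
    - [[0.02,0,0,0,0,0,0],[0.01,0,0,0,0,0,0],[0.005,0,0,0,0,0,0],[0.005,0,0,0,0,0,0],[0.005,0,0,0,0,0,0]]

```text
time: 4.58
tool_pos: [0.4948, -0.258, 0.05]
tool_rot: [-0.828, 3.03, -0.001]
wrist_force: [0.6, 0.6, 2.6]
finger_gap: 0.212
grip_force: 50.0
```

carry_out:
  plan:
    - [[0.005,0,0,-0.02,0,0,0],[0.005,0,0,-0.06,0,0,0],[0.005,0,0,-0.1,0,0,0],[0.005,0,0,-0.14,0,0,0],[0.005,0,0,-0.14,0,0,0]]

```text
time: 5.2
tool_pos: [0.4956, -0.2584, 0.1942]
tool_rot: [-0.828, 3.026, -0.006]
wrist_force: [0.0, 1.0, -2.3]
finger_gap: 0.212
grip_force: 50.0
```

carry_out:
  plan:
    - [[0.005,-0.018,0.024,0,0,0,0],[0.005,-0.043,0.061,0,0,0,0],[0.005,-0.068,0.099,0,0,0,0],[0.005,-0.093,0.137,0,0,0,0],[0.005,-0.118,0.174,0,0,0,0]]

```text
time: 5.82
tool_pos: [0.5071, -0.0466, 0.1892]
tool_rot: [0.828, -3.03, -0.001]
wrist_force: [0.2, -0.3, -1.6]
finger_gap: 0.215
grip_force: 50.0
```

carry_out:
  plan:
    - [[0.005,-0.03,0.042,0,0,0,6],[0.005,-0.06,0.084,0,0,0,12],[0.005,-0.09,0.126,0,0,0,18],[0.005,-0.118,0.174,0,0,0,21.8],[0.005,-0.118,0.174,0,0,0,21.8]]

```text
time: 6.45
tool_pos: [0.5199, 0.1646, 0.1889]
tool_rot: [0.245, -3.13, -0.0]
wrist_force: [-0.7, -0.6, -2.7]
finger_gap: 0.208
grip_force: 50.0
```

carry_out:
  plan:
    - [[0.005,0,0,0.01,0,0,0],[0.005,0,0,0.02,0,0,0],[0.005,0,0,0.03,0,0,0],[0.005,0,0,0.03,0,0,0],[0.005,0,0,0.03,0,0,0]]

```text
time: 7.08
tool_pos: [0.5208, 0.1615, 0.1599]
tool_rot: [-0.24, 3.132, 0.0]
wrist_force: [0.1, 0.8, -1.7]
finger_gap: 0.21
grip_force: 50.0
```

```bash
cat >> h.py <<'E'
def rack(s,a=8.8):
    "TCP in rack-aligned axes (x,y,z), tool yaw deg, force along rack x,y,z"
    r=R.from_euler("z",-a,degrees=True); m=R.from_rotvec(s["tool_rot"]).as_matrix()
    print("t",round(s["time"],2),"pos",r.apply(s["tool_pos"]).round(4),"yaw",round(np.degrees(np.arctan2(-m[0,1],m[1,1])),2),"tilt",m[2,:2].round(4),"F",r.apply(s["wrist_force"]).round(2),"T",s["torque"].round(2))
E
python3 - <<'E'
from h import *
s=robot.get_state();rack(s);w=eyes.calibration("wrist");im=eyes.snapshot("wrist")
cv2.imwrite("pics/w3.png",im[:,:,::-1]); np.save("w3.npy",w,allow_pickle=True)
cv2.imwrite("pics/w3b.png",cv2.resize(im[:300,120:520,::-1],None,fx=2,fy=2,interpolation=cv2.INTER_CUBIC))
E
```

```text
t 7.08 pos [0.5394 0.08   0.1599] yaw 8.77 tilt [-0.0003  0.    ] F [ 0.24  0.78 -1.72] T [-0.05 -0.01 -0.02]
```

View pics/w3b.png

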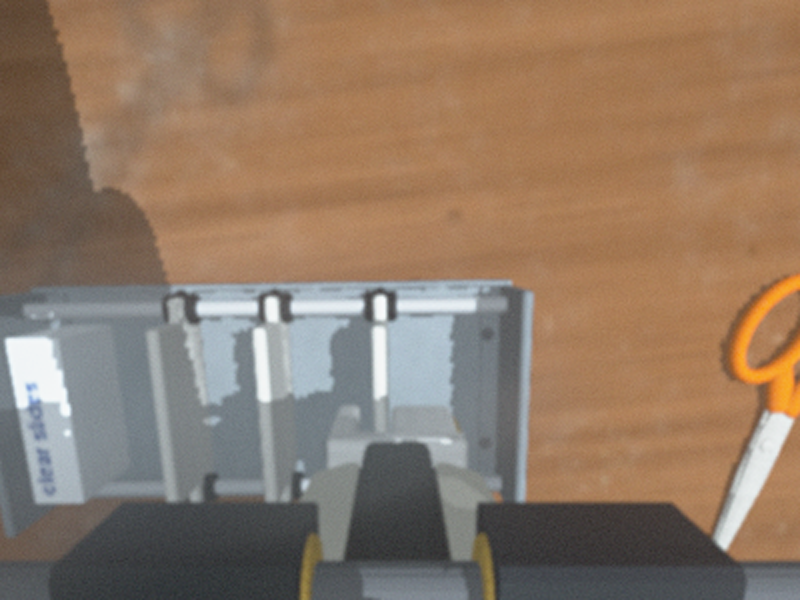

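The gauge hangs straight over divider 1, which is at (380,360) in the crop with the slot above it at ≈(376,430). I'll lower it in two steps and check the force.

carry_out:
  plan:
    - [[0.005,0,0,0.01,0,0,0],[0.005,0,0,0.02,0,0,0],[0.005,0,0,0.03,0,0,0],[0.005,0,0,0.038,0,0,0],[0.005,0,0,0.041,0,0,0]]

```text
time: 7.75
tool_pos: [0.5205, 0.1617, 0.1179]
tool_rot: [0.241, -3.132, 0.0]
wrist_force: [-0.7, 0.0, -2.5]
finger_gap: 0.209
grip_force: 50.0
```

Run:
```python
from h import *
w=np.load("w3.npy",allow_pickle=True).item()
P=ray(w,[[310,160],[310.2,180]],.073);print(R.from_euler("z",-8.8,degrees=True).apply(P))
rack(robot.get_state())
```

```text
[[0.49722606 0.07319175 0.073     ]
 [0.51444893 0.07322041 0.073     ]]
t 7.75 pos [0.5391 0.0802 0.1179] yaw 8.8 tilt [ 0.0008 -0.0001] F [-0.73  0.15 -2.51] T [ 0.02  0.06 -0.03]
```

carry_out:
  plan:
    - [[0.005,0,0.001,0.008,0,0,0],[0.005,0,0.001,0.016,0,0,0],[0.005,0,0.001,0.024,0,0,0],[0.005,0,0.001,0.024,0,0,0],[0.005,0,0.001,0.024,0,0,0]]
  squeeze: 60

```text
time: 8.38
tool_pos: [0.5207, 0.1628, 0.0949]
tool_rot: [-0.241, 3.132, 0.0]
wrist_force: [0.9, 0.2, -1.8]
finger_gap: 0.212
grip_force: 60.0
```

carry_out:
  plan:
    - [[0.005,0,0.002,0,0,0,0],[0.005,0,0.004,0,0,0,0],[0.005,0,0.006,0,0,0,0],[0.005,0,0.008,0,0,0,0],[0.005,0,0.01,0,0,0,0]]

```text
time: 9.0
tool_pos: [0.5193, 0.1714, 0.0949]
tool_rot: [-0.241, 3.132, -0.005]
wrist_force: [1.0, -12.0, -0.4]
finger_gap: 0.213
grip_force: 60.0
```

carry_out:
  plan:
    - [[0.005,0,0.002,0,0,0,0],[0.005,0,0.004,0,0,0,0],[0.005,0,0.006,0,0,0,0],[0.005,0,0.008,0,0,0,0],[0.005,0,0.009,0,0,0,0]]

```text
time: 9.62
tool_pos: [0.5178, 0.1803, 0.0949]
tool_rot: [-0.241, 3.132, -0.005]
wrist_force: [-0.2, -11.8, -0.3]
finger_gap: 0.214
grip_force: 60.0
```

```bash
cat >> h.py <<'E'
def feel(n=6):
    "hold n camera periods; mean and sd of rack-frame force, position"
    r=R.from_euler("z",-8.8,degrees=True);F=[];P=[]
    for i in range(n):
        eyes.snapshot("wrist");s=robot.get_state();F.append(r.apply(s["wrist_force"]));P.append(r.apply(s["tool_pos"]))
    F=np.array(F);P=np.array(P);print("t",round(s["time"],2),"Fy",F[:,1].round(1),"F",F.mean(0).round(2),"P",P.mean(0).round(5),"Py",(P[:,1]*1e3).round(2),"T",s["torque"].round(2))
E
python3 - <<'E'
from h import *
feel()
E
```

```text
t 9.93 Fy [-11.6 -11.  -11.4 -10.4 -10.3 -10.6] F [ -2.   -10.88   0.49] P [0.53933 0.09902 0.09489] Py [99.04 99.02 99.   99.02 99.   99.01] T [-2.37 -0.06  0.14]
```

carry_out:
  plan:
    - [[0.005,0,0.001,0,0,0,0],[0.005,0,0.002,0,0,0,0],[0.005,0,0.003,0,0,0,0],[0.005,0,0.004,0,0,0,0],[0.005,0,0.005,0,0,0,0]]

```text
time: 10.55
tool_pos: [0.517, 0.1852, 0.0949]
tool_rot: [-0.24, 3.132, -0.005]
wrist_force: [0.1, -12.8, -0.0]
finger_gap: 0.211
grip_force: 60.0
```

Run:
```python
from h import *
feel(3)
w=eyes.calibration("wrist");im=eyes.snapshot("wrist");np.save("w4.npy",w,allow_pickle=True)
cv2.imwrite("pics/w4.png",im[:,:,::-1])
cv2.imwrite("pics/w4b.png",cv2.resize(im[100:300,240:440,::-1],None,fx=3,fy=3,interpolation=cv2.INTER_CUBIC))
```

```text
t 10.7 Fy [-11.5 -11.2 -11.2] F [ -1.4  -11.3    0.37] P [0.53927 0.10399 0.09487] Py [104.01 103.97 103.99] T [-2.44  0.03  0.09]
```

View pics/w4b.png

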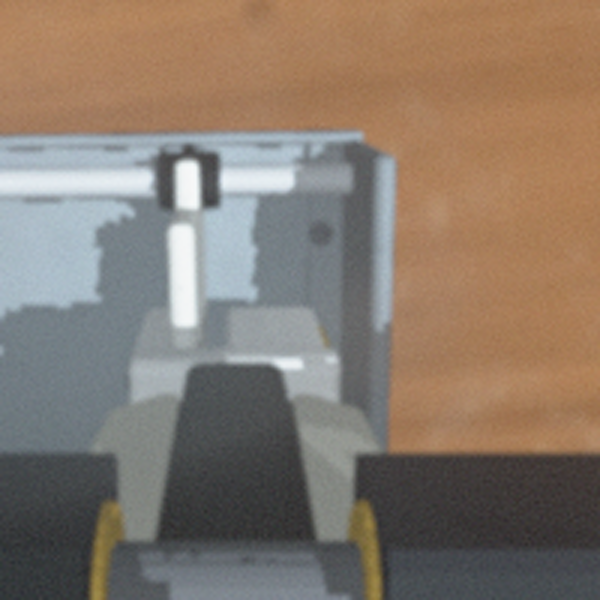

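Divider 1 is in the slot at (183,280). The bridge's nose edge is at (338,352), and the plate's top inner edge is at ≈(373,250), so a small gap remains.

Run:
```python
from h import *
w=np.load("w4.npy",allow_pickle=True).item();r=R.from_euler("z",-8.8,degrees=True)
f=lambda p:np.array(p)/3+[240,100]-.3
print("nose",r.apply(ray(w,f([[339,352]]),.089)),"plate in/out",r.apply(ray(w,f([[373,250],[393,250]]),.072)),"div top",r.apply(ray(w,f([[182,280]]),.073)))
```

```text
nose [[0.52256128 0.12504429 0.089     ]] plate in/out [[0.50486752 0.13374155 0.072     ]
 [0.5048701  0.1380486  0.072     ]] div top [[0.51124373 0.09253611 0.073     ]]
```

carry_out:
  plan:
    - [[0.005,0,0.001,0,0,0,0],[0.005,0,0.002,0,0,0,0],[0.005,0,0.003,0,0,0,0],[0.005,0,0.004,0,0,0,0],[0.005,0,0.0045,0,0,0,0]]

```text
time: 11.38
tool_pos: [0.5163, 0.1896, 0.0949]
tool_rot: [0.24, -3.132, 0.005]
wrist_force: [-0.7, -12.1, 1.3]
finger_gap: 0.211
grip_force: 60.0
```

Run:
```python
from h import *
feel(3)
w=eyes.calibration("wrist");im=eyes.snapshot("wrist")
cv2.imwrite("pics/w5b.png",cv2.resize(im[100:300,240:440,::-1],None,fx=3,fy=3,interpolation=cv2.INTER_CUBIC))
for y in(165,205,214): print(im[y-1:y+2,340:380,0].mean(0).astype(int).tolist())
```

```text
t 11.53 Fy [-12.2 -12.6 -11.4] F [ -2.65 -12.03   0.21] P [0.53925 0.10845 0.09486] Py [108.47 108.45 108.45] T [-2.52  0.06  0.04]
[117, 117, 118, 117, 117, 119, 119, 116, 112, 106, 99, 97, 94, 91, 92, 92, 95, 108, 130, 145, 160, 171, 172, 164, 161, 159, 167, 174, 170, 175, 172, 171, 172, 174, 174, 174, 171, 172, 174, 175]
[157, 155, 156, 151, 142, 128, 120, 120, 111, 105, 102, 104, 106, 102, 106, 105, 110, 126, 141, 152, 160, 166, 161, 156, 155, 158, 162, 161, 160, 162, 162, 160, 161, 163, 163, 163, 164, 166, 164, 166]
[152, 155, 154, 157, 160, 157, 157, 152, 144, 127, 111, 106, 101, 102, 102, 101, 107, 112, 116, 122, 123, 121, 119, 136, 156, 163, 164, 164, 164, 163, 164, 164, 163, 162, 161, 162, 165, 159, 163, 161]
```

View pics/w5b.png

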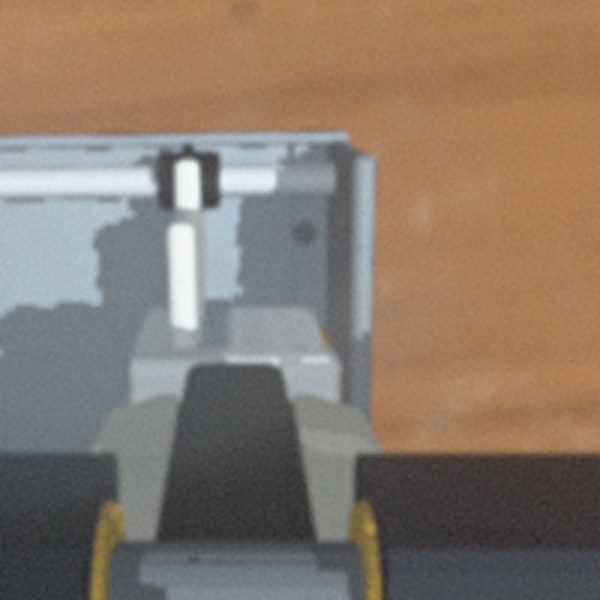

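The plate moved to x≈351 (inner edge) while the nose corner stays at 338, leaving about 3 mm. From here I'll go in small felt steps.

carry_out:
  plan:
    - [[0.005,0,0.0003,0,0,0,0],[0.005,0,0.0006,0,0,0,0],[0.005,0,0.0009,0,0,0,0],[0.005,0,0.0012,0,0,0,0],[0.005,0,0.0014,0,0,0,0]]

```text
time: 12.2
tool_pos: [0.5161, 0.191, 0.0949]
tool_rot: [0.24, -3.132, 0.005]
wrist_force: [-0.3, -13.1, 0.3]
finger_gap: 0.207
grip_force: 60.0
```

```bash
python3 -c "
from h import *
feel(3)"
```

```text
t 12.35 Fy [-11.8 -12.6 -12.3] F [ -2.71 -12.22   1.21] P [0.53923 0.10981 0.09486] Py [109.83 109.81 109.8 ] T [-2.59  0.11  0.09]
```

carry_out:
  plan:
    - [[0.005,0,0.0001,0,0,0,0],[0.005,0,0.0002,0,0,0,0],[0.005,0,0.0003,0,0,0,0],[0.005,0,0.0004,0,0,0,0],[0.005,0,0.0004,0,0,0,0]]

```text
time: 12.98
tool_pos: [0.516, 0.1914, 0.0948]
tool_rot: [0.24, -3.132, 0.005]
wrist_force: [0.2, -12.0, 0.5]
finger_gap: 0.209
grip_force: 60.0
```

```bash
python3 -c "
from h import *
feel(4)"
```

```text
t 13.18 Fy [-12.4 -12.1 -11.8 -11.5] F [ -2.16 -11.92   1.43] P [0.53922 0.11019 0.09486] Py [110.19 110.18 110.18 110.2 ] T [-2.57  0.15  0.11]
```

carry_out:
  plan:
    - [[0.005,0,0.0001,0,0,0,0],[0.005,0,0.0002,0,0,0,0],[0.005,0,0.0003,0,0,0,0],[0.005,0,0.0004,0,0,0,0],[0.005,0,0.0004,0,0,0,0]]

```text
time: 13.8
tool_pos: [0.5159, 0.1918, 0.0949]
tool_rot: [0.24, -3.132, 0.005]
wrist_force: [-0.5, -11.5, 1.8]
finger_gap: 0.214
grip_force: 60.0
```

```bash
python3 -c "
from h import *
feel(4)"
```

```text
t 14.0 Fy [-11.9 -11.7 -12.2 -11.9] F [ -2.67 -11.93   1.07] P [0.53922 0.11058 0.09485] Py [110.61 110.56 110.57 110.58] T [-2.63  0.16  0.1 ]
```

carry_out:
  plan:
    - [[0.005,0,0.0001,0,0,0,0],[0.005,0,0.0002,0,0,0,0],[0.005,0,0.0003,0,0,0,0],[0.005,0,0.0004,0,0,0,0],[0.005,0,0.0004,0,0,0,0]]

```text
time: 14.62
tool_pos: [0.5159, 0.1921, 0.0948]
tool_rot: [0.24, -3.132, 0.005]
wrist_force: [0.4, -12.9, 1.5]
finger_gap: 0.212
grip_force: 60.0
```

```bash
python3 -c "
from h import *
feel(4)"
```

```text
t 14.82 Fy [-11.2 -12.3 -12.4 -11.4] F [ -2.48 -11.82   0.73] P [0.53923 0.11098 0.09487] Py [110.97 110.99 110.99 110.99] T [-2.65  0.13  0.06]
```

carry_out:
  plan:
    - [[0.005,0,0.0001,0,0,0,0],[0.005,0,0.0002,0,0,0,0],[0.005,0,0.0003,0,0,0,0],[0.005,0,0.0004,0,0,0,0],[0.005,0,0.0004,0,0,0,0]]

```text
time: 15.45
tool_pos: [0.5158, 0.1926, 0.0949]
tool_rot: [0.24, -3.132, 0.005]
wrist_force: [-0.2, -12.0, 1.5]
finger_gap: 0.208
grip_force: 60.0
```

```bash
python3 -c "
from h import *
feel(4)"
```

```text
t 15.65 Fy [-12.1 -13.  -12.6 -11.5] F [ -2.68 -12.3    1.5 ] P [0.53921 0.11138 0.09486] Py [111.4  111.38 111.38 111.37] T [-2.6   0.12  0.11]
```

carry_out:
  plan:
    - [[0.005,0,0.0001,0,0,0,0],[0.005,0,0.0002,0,0,0,0],[0.005,0,0.0003,0,0,0,0],[0.005,0,0.0003,0,0,0,0],[0.005,0,0.0003,0,0,0,0]]

```text
time: 16.27
tool_pos: [0.5158, 0.1928, 0.0949]
tool_rot: [0.24, -3.132, 0.005]
wrist_force: [-1.2, -11.4, 1.2]
finger_gap: 0.213
grip_force: 60.0
```

```bash
python3 -c "
from h import *
feel(4)"
```

```text
t 16.48 Fy [-12.1 -11.7 -11.8 -12.5] F [ -2.36 -12.02   0.95] P [0.53921 0.11169 0.09486] Py [111.69 111.7  111.67 111.68] T [-2.61  0.2   0.13]
```

carry_out:
  plan:
    - [[0.005,0,0.0001,0,0,0,0],[0.005,0,0.0002,0,0,0,0],[0.005,0,0.0003,0,0,0,0],[0.005,0,0.0004,0,0,0,0],[0.005,0,0.0004,0,0,0,0]]

```text
time: 17.1
tool_pos: [0.5157, 0.1933, 0.0949]
tool_rot: [0.24, -3.132, 0.005]
wrist_force: [-0.8, -12.7, 1.0]
finger_gap: 0.214
grip_force: 60.0
```

```bash
python3 -c "
from h import *
feel(4)
im=eyes.snapshot('wrist');cv2.imwrite('pics/w6.png',im[:,:,::-1])
for y in(165,205,214): print(im[y-1:y+2,340:375,0].mean(0).astype(int).tolist())"
```

```text
t 17.3 Fy [-12.2 -12.9 -11.3 -11.9] F [ -2.55 -12.09   0.87] P [0.5392  0.11209 0.09485] Py [112.09 112.09 112.09 112.09] T [-2.62  0.11  0.09]
[117, 115, 117, 114, 109, 103, 99, 97, 92, 91, 91, 103, 120, 139, 154, 165, 172, 165, 158, 159, 169, 170, 172, 171, 169, 172, 172, 171, 174, 173, 172, 172, 172, 175, 174]
[148, 147, 145, 138, 128, 110, 103, 107, 103, 105, 108, 120, 135, 147, 158, 164, 162, 156, 153, 159, 162, 162, 162, 162, 161, 163, 160, 162, 164, 161, 161, 163, 163, 164, 164]
[157, 156, 156, 156, 157, 156, 159, 153, 142, 127, 113, 109, 114, 121, 126, 127, 128, 127, 141, 157, 162, 164, 162, 164, 163, 165, 164, 164, 163, 163, 164, 162, 163, 163, 162]
```

carry_out:
  plan:
    - [[0.005,0,0.0001,0,0,0,0],[0.005,0,0.0002,0,0,0,0],[0.005,0,0.0003,0,0,0,0],[0.005,0,0.0004,0,0,0,0],[0.005,0,0.0004,0,0,0,0]]

```text
time: 17.98
tool_pos: [0.5157, 0.1936, 0.0949]
tool_rot: [0.241, -3.132, 0.005]
wrist_force: [-0.5, -14.2, 0.1]
finger_gap: 0.211
grip_force: 60.0
```

```bash
python3 -c "
from h import *
feel(4)"
```

```text
t 18.18 Fy [-12.8 -12.9 -13.2 -12.7] F [ -2.84 -12.9    1.44] P [0.5392  0.11237 0.09486] Py [112.37 112.38 112.4  112.35] T [-2.77  0.17  0.1 ]
```

carry_out:
  plan:
    - [[0.005,0,0.0001,0,0,0,0],[0.005,0,0.0002,0,0,0,0],[0.005,0,0.0002,0,0,0,0],[0.005,0,0.0002,0,0,0,0],[0.005,0,0.0002,0,0,0,0]]

```text
time: 18.8
tool_pos: [0.5157, 0.1936, 0.0949]
tool_rot: [0.24, -3.132, 0.006]
wrist_force: [-0.4, -15.8, 1.1]
finger_gap: 0.212
grip_force: 60.0
```

```bash
python3 -c "
from h import *
feel(5)"
```

```text
t 19.05 Fy [-13.8 -14.  -15.  -14.3 -14.7] F [ -2.92 -14.37   0.89] P [0.5392  0.11243 0.09485] Py [112.43 112.42 112.44 112.42 112.44] T [-3.09  0.15  0.16]
```

Wrist force rose from about 12.0 to 14.4 N and the motion stalled, so the nose is bearing at roughly 2.4 N and was held. I'll back off, lift, and step to divider 2.

carry_out:
  plan:
    - [[0.005,0,-0.001,0,0,0,0],[0.005,0,-0.002,0,0,0,0],[0.005,0,-0.0035,0,0,0,0],[0.005,0,-0.0042,0,0,0,0],[0.005,0,-0.0042,0,0,0,0]]

```text
time: 19.68
tool_pos: [0.5162, 0.1911, 0.0947]
tool_rot: [-0.241, 3.132, 0.0]
wrist_force: [0.8, 0.6, -1.9]
finger_gap: 0.213
grip_force: 60.0
```

```bash
python3 -c "
from h import *
feel(2)"
```

```text
t 19.77 Fy [0.4 0.5] F [ 0.34  0.47 -1.67] P [0.53933 0.10989 0.09464] Py [109.87 109.91] T [-0.03  0.04 -0.01]
```

carry_out:
  plan:
    - [[0.005,0,-0.0005,-0.01,0,0,0],[0.005,0,-0.0005,-0.02,0,0,0],[0.005,0,-0.0005,-0.035,0,0,0],[0.005,0,-0.0005,-0.046,0,0,0],[0.005,0,-0.0005,-0.046,0,0,0]]

```text
time: 20.4
tool_pos: [0.5167, 0.1907, 0.1419]
tool_rot: [-0.241, 3.131, 0.001]
wrist_force: [0.1, -0.6, -1.7]
finger_gap: 0.21
grip_force: 60.0
```

carry_out:
  plan:
    - [[0.005,0,-0.02,0,0,0,0],[0.005,0,-0.045,0,0,0,0],[0.005,0,-0.07,0,0,0,0],[0.005,0,-0.0797,0,0,0,0],[0.005,0,-0.0797,0,0,0,0]]

```text
time: 21.02
tool_pos: [0.5284, 0.1112, 0.1404]
tool_rot: [0.239, -3.132, -0.0]
wrist_force: [0.8, -0.2, -1.7]
finger_gap: 0.211
grip_force: 60.0
```

Run:
```python
from h import *
rack(robot.get_state());w=eyes.calibration("wrist");im=eyes.snapshot('wrist');cv2.imwrite('pics/w7.png',im[:,:,::-1])
r=R.from_euler("z",-8.8,degrees=True)
for y in (165,180):
  b=im[y-2:y+3,:,0].mean(0).astype(int); print(b[290:400].tolist())
  print(r.apply(ray(w,[[x,y] for x in(300,310,320,360,380)],.073))[:,1].round(4))
```

```text
t 21.02 pos [0.5392 0.029  0.1404] yaw 8.72 tilt [0.0004 0.0001] F [ 0.73 -0.31 -1.7 ] T [-0.02  0.03  0.03]
[153, 147, 147, 142, 138, 124, 120, 119, 119, 119, 116, 113, 107, 110, 119, 149, 174, 184, 187, 189, 190, 182, 164, 152, 154, 157, 163, 168, 176, 177, 177, 175, 176, 178, 177, 178, 178, 177, 177, 178, 176, 178, 179, 178, 180, 180, 180, 181, 180, 181, 179, 181, 180, 180, 182, 179, 181, 180, 179, 182, 181, 180, 180, 179, 182, 182, 182, 182, 183, 183, 183, 181, 179, 177, 175, 175, 168, 157, 152, 152, 148, 136, 124, 119, 119, 121, 120, 122, 121, 120, 122, 120, 122, 123, 121, 121, 121, 122, 123, 125, 126, 126, 128, 127, 129, 131, 131, 133, 133, 135]
[0.0149 0.0228 0.0307 0.0622 0.0779]
[118, 118, 119, 119, 119, 118, 118, 120, 119, 121, 119, 118, 116, 130, 173, 224, 238, 243, 245, 245, 241, 222, 187, 173, 175, 179, 179, 179, 178, 179, 179, 176, 178, 178, 175, 179, 176, 178, 178, 176, 175, 177, 179, 179, 180, 180, 180, 179, 181, 177, 179, 178, 180, 179, 178, 178, 179, 179, 181, 179, 180, 179, 178, 179, 179, 179, 180, 181, 180, 179, 177, 159, 135, 119, 119, 120, 121, 122, 121, 120, 121, 119, 121, 121, 121, 121, 120, 120, 121, 122, 121, 123, 122, 121, 122, 124, 123, 126, 127, 130, 131, 131, 130, 131, 131, 132, 133, 130, 132, 131]
[0.0147 0.0227 0.0307 0.0626 0.0785]
```

carry_out:
  plan:
    - [[0.005,0,0,0.01,0,0,0],[0.005,0,0,0.02,0,0,0],[0.005,0,0,0.03,0,0,0],[0.005,0,0,0.04,0,0,0],[0.005,0,0,0.0455,0,0,0]]

```text
time: 21.7
tool_pos: [0.5282, 0.1118, 0.0942]
tool_rot: [0.241, -3.132, 0.0]
wrist_force: [0.3, 0.3, -1.6]
finger_gap: 0.215
grip_force: 60.0
```

carry_out:
  plan:
    - [[0.005,0,0.001,0,0,0,0],[0.005,0,0.003,0,0,0,0],[0.005,0,0.006,0,0,0,0],[0.005,0,0.009,0,0,0,0],[0.005,0,0.012,0,0,0,0]]

```text
time: 22.32
tool_pos: [0.5267, 0.123, 0.0954]
tool_rot: [-0.241, 3.132, -0.003]
wrist_force: [0.0, -7.0, -4.0]
finger_gap: 0.21
grip_force: 60.0
```

```bash
python3 -c "
from h import *
feel(2)"
```

```text
t 22.43 Fy [-6.5 -5.1] F [-0.71 -5.82 -2.67] P [0.53932 0.04122 0.09536] Py [41.25 41.2 ] T [-1.01  0.    0.06]
```

carry_out:
  plan:
    - [[0.005,0,0.003,0,0,0,0],[0.005,0,0.006,0,0,0,0],[0.005,0,0.009,0,0,0,0],[0.005,0,0.012,0,0,0,0],[0.005,0,0.015,0,0,0,0]]

```text
time: 23.05
tool_pos: [0.5243, 0.1378, 0.0953]
tool_rot: [0.241, -3.132, 0.003]
wrist_force: [-0.3, -7.4, -1.6]
finger_gap: 0.213
grip_force: 60.0
```

carry_out:
  plan:
    - [[0.005,0,0.003,0,0,0,0],[0.005,0,0.006,0,0,0,0],[0.005,0,0.009,0,0,0,0],[0.005,0,0.012,0,0,0,0],[0.005,0,0.0145,0,0,0,0]]

```text
time: 23.68
tool_pos: [0.5219, 0.1521, 0.0953]
tool_rot: [0.241, -3.132, 0.003]
wrist_force: [-2.1, -7.5, -1.9]
finger_gap: 0.211
grip_force: 60.0
```

carry_out:
  plan:
    - [[0.005,0,0.0005,0,0,0,0],[0.005,0,0.001,0,0,0,0],[0.005,0,0.0015,0,0,0,0],[0.005,0,0.002,0,0,0,0],[0.005,0,0.002,0,0,0,0]]

```text
time: 24.3
tool_pos: [0.5216, 0.1541, 0.0953]
tool_rot: [0.241, -3.132, 0.003]
wrist_force: [-1.2, -7.3, -2.3]
finger_gap: 0.208
grip_force: 60.0
```

```bash
python3 -c "
from h import *
feel(5)"
```

```text
t 24.55 Fy [-6.6 -6.  -6.4 -7.  -6.2] F [-3.44 -6.42 -1.76] P [0.53904 0.07244 0.09533] Py [72.46 72.44 72.43 72.45 72.45] T [-1.46  0.47  0.07]
```

carry_out:
  plan:
    - [[0.005,0,0.0005,0,0,0,0],[0.005,0,0.001,0,0,0,0],[0.005,0,0.0015,0,0,0,0],[0.005,0,0.002,0,0,0,0],[0.005,0,0.0022,0,0,0,0]]

```text
time: 25.18
tool_pos: [0.5213, 0.1562, 0.0953]
tool_rot: [0.24, -3.132, 0.003]
wrist_force: [-2.2, -7.1, -1.1]
finger_gap: 0.211
grip_force: 60.0
```

carry_out:
  plan:
    - [[0.005,0,0.0001,0,0,0,0],[0.005,0,0.0002,0,0,0,0],[0.005,0,0.0003,0,0,0,0],[0.005,0,0.0004,0,0,0,0],[0.005,0,0.0004,0,0,0,0]]

```text
time: 25.8
tool_pos: [0.5212, 0.1566, 0.0953]
tool_rot: [0.241, -3.132, 0.003]
wrist_force: [-3.2, -8.6, -1.8]
finger_gap: 0.208
grip_force: 60.0
```

```bash
python3 -c "
from h import *
feel(5)"
```

```text
t 26.05 Fy [-6.9 -7.1 -7.4 -7.4 -7.6] F [-3.11 -7.31 -1.51] P [0.539   0.07502 0.09531] Py [75.03 75.02 75.   75.01 75.03] T [-1.57  0.56 -0.01]
```

carry_out:
  plan:
    - [[0.005,0,0.0001,0,0,0,0],[0.005,0,0.0002,0,0,0,0],[0.005,0,0.0003,0,0,0,0],[0.005,0,0.0003,0,0,0,0],[0.005,0,0.0003,0,0,0,0]]

```text
time: 26.68
tool_pos: [0.5211, 0.1569, 0.0953]
tool_rot: [0.24, -3.132, 0.003]
wrist_force: [-3.1, -7.6, -1.7]
finger_gap: 0.209
grip_force: 60.0
```

```bash
python3 -c "
from h import *
feel(5)"
```

```text
t 26.93 Fy [-6.5 -7.6 -7.4 -6.8 -7.1] F [-3.61 -7.09 -1.64] P [0.539   0.07532 0.09531] Py [75.33 75.33 75.31 75.31 75.31] T [-1.58  0.54  0.03]
```

Still sliding freely at about 7.1 N.

carry_out:
  plan:
    - [[0.005,0,0.0001,0,0,0,0],[0.005,0,0.0002,0,0,0,0],[0.005,0,0.0003,0,0,0,0],[0.005,0,0.0004,0,0,0,0],[0.005,0,0.0004,0,0,0,0]]

```text
time: 27.55
tool_pos: [0.5211, 0.1573, 0.0953]
tool_rot: [0.24, -3.132, 0.003]
wrist_force: [-2.1, -8.0, -1.1]
finger_gap: 0.209
grip_force: 60.0
```

```bash
python3 -c "
from h import *
feel(4)"
```

```text
t 27.75 Fy [-6.8 -6.9 -6.8 -6.2] F [-3.88 -6.7  -0.91] P [0.53899 0.07572 0.0953 ] Py [75.72 75.7  75.73 75.71] T [-1.56  0.58  0.08]
```

carry_out:
  plan:
    - [[0.005,0,0.0001,0,0,0,0],[0.005,0,0.0002,0,0,0,0],[0.005,0,0.0003,0,0,0,0],[0.005,0,0.0003,0,0,0,0],[0.005,0,0.0003,0,0,0,0]]

```text
time: 28.38
tool_pos: [0.5211, 0.1576, 0.0953]
tool_rot: [0.24, -3.132, 0.003]
wrist_force: [-2.2, -7.8, -1.5]
finger_gap: 0.211
grip_force: 60.0
```

```bash
python3 -c "
from h import *
feel(4)"
```

```text
t 28.57 Fy [-7.4 -6.1 -6.4 -7. ] F [-3.63 -6.71 -1.47] P [0.539   0.07601 0.09531] Py [76.03 76.   76.01 76.01] T [-1.6   0.55  0.07]
```

carry_out:
  plan:
    - [[0.005,0,0.0001,0,0,0,0],[0.005,0,0.0002,0,0,0,0],[0.005,0,0.0003,0,0,0,0],[0.005,0,0.0003,0,0,0,0],[0.005,0,0.0003,0,0,0,0]]

```text
time: 29.2
tool_pos: [0.521, 0.1577, 0.0953]
tool_rot: [0.24, -3.132, 0.003]
wrist_force: [-3.0, -8.7, -1.5]
finger_gap: 0.211
grip_force: 60.0
```

```bash
python3 -c "
from h import *
feel(4)"
```

```text
t 29.4 Fy [-9.8 -9.  -9.8 -7.2] F [-3.55 -8.93 -2.19] P [0.53899 0.07611 0.0953 ] Py [76.12 76.1  76.11 76.13] T [-1.92  0.49  0.02]
```

carry_out:
  plan:
    - [[0.005,0,0.0001,0,0,0,0],[0.005,0,0.0001,0,0,0,0],[0.005,0,0.0001,0,0,0,0],[0.005,0,0.0001,0,0,0,0],[0.005,0,0.0001,0,0,0,0]]

```text
time: 30.02
tool_pos: [0.521, 0.1577, 0.0953]
tool_rot: [0.24, -3.132, 0.004]
wrist_force: [-1.8, -9.1, -1.4]
finger_gap: 0.214
grip_force: 60.0
```

```bash
python3 -c "
from h import *
feel(4)"
```

```text
t 30.23 Fy [-9.3 -8.9 -8.7 -9.3] F [-3.84 -9.07 -1.57] P [0.539   0.07614 0.09531] Py [76.13 76.16 76.14 76.14] T [-2.    0.46  0.07]
```

carry_out:
  plan:
    - [[0.005,0,-0.001,0,0,0,0],[0.005,0,-0.002,0,0,0,0],[0.005,0,-0.003,0,0,0,0],[0.005,0,-0.0037,0,0,0,0],[0.005,0,-0.0037,0,0,0,0]]

```text
time: 30.85
tool_pos: [0.5218, 0.1551, 0.0952]
tool_rot: [-0.241, 3.132, 0.0]
wrist_force: [0.7, 0.0, -2.0]
finger_gap: 0.213
grip_force: 60.0
```

carry_out:
  plan:
    - [[0.005,0,0,-0.01,0,0,0],[0.005,0,0,-0.02,0,0,0],[0.005,0,0,-0.035,0,0,0],[0.005,0,0,-0.046,0,0,0],[0.005,0,0,-0.046,0,0,0]]

```text
time: 31.48
tool_pos: [0.5222, 0.1552, 0.1425]
tool_rot: [-0.241, 3.131, 0.0]
wrist_force: [-0.7, -1.0, -1.9]
finger_gap: 0.204
grip_force: 60.0
```

carry_out:
  plan:
    - [[0.005,0,-0.02,0,0,0,0],[0.005,0,-0.045,0,0,0,0],[0.005,0,-0.07,0,0,0,0],[0.005,0,-0.0898,0,0,0,0],[0.005,0,-0.0898,0,0,0,0]]

```text
time: 32.1
tool_pos: [0.5355, 0.0649, 0.1408]
tool_rot: [0.238, -3.132, 0.0]
wrist_force: [0.4, -0.2, -1.9]
finger_gap: 0.209
grip_force: 60.0
```

Run:
```python
from h import *
rack(robot.get_state());w=eyes.calibration("wrist");im=eyes.snapshot('wrist');cv2.imwrite('pics/w8.png',im[:,:,::-1])
r=R.from_euler("z",-8.8,degrees=True)
for y in (165,185):
  b=im[y-2:y+3,:,0].mean(0).astype(int); print(b[285:330].tolist())
  print(r.apply(ray(w,[[x,y] for x in(300,310,320)],.073))[:,1].round(4))
cv2.imwrite("pics/w8b.png",cv2.resize(im[100:300,230:480,::-1],None,fx=3,fy=3,interpolation=cv2.INTER_CUBIC))
```

```text
t 32.1 pos [ 0.5392 -0.0178  0.1408] yaw 8.69 tilt [ 0.0004 -0.    ] F [ 0.32 -0.26 -1.88] T [ 0.03  0.03 -0.05]
[181, 179, 181, 180, 178, 174, 167, 160, 152, 141, 130, 123, 123, 123, 125, 123, 118, 109, 104, 104, 120, 148, 177, 187, 197, 200, 205, 199, 165, 144, 144, 146, 155, 166, 178, 180, 180, 180, 181, 181, 180, 184, 181, 181, 182]
[-0.032  -0.0241 -0.0162]
[124, 124, 125, 124, 125, 124, 122, 124, 124, 124, 126, 125, 125, 124, 124, 124, 121, 123, 119, 134, 178, 225, 240, 244, 246, 246, 243, 225, 189, 174, 179, 181, 183, 183, 180, 183, 181, 182, 181, 179, 181, 181, 181, 182, 180]
[-0.0323 -0.0242 -0.0162]
```

View pics/w8b.png

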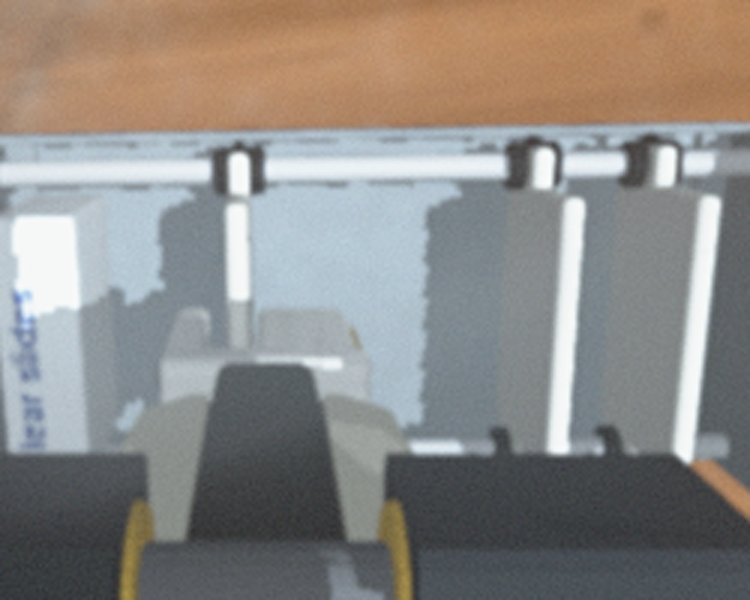

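Divider 3 is in line with the slot: (238,260) against a slot at ≈(236,340). Dividers 1 and 2 stand at (700,330) and (567,330). I'll lower and draw it.

carry_out:
  plan:
    - [[0.005,0,0,0.01,0,0,0],[0.005,0,0,0.02,0,0,0],[0.005,0,0,0.03,0,0,0],[0.005,0,0,0.04,0,0,0],[0.005,0,0,0.0455,0,0,0]]

```text
time: 32.78
tool_pos: [0.5352, 0.0664, 0.0947]
tool_rot: [0.241, -3.132, -0.0]
wrist_force: [0.4, 0.1, -2.4]
finger_gap: 0.21
grip_force: 60.0
```

carry_out:
  plan:
    - [[0.005,0,0.001,0,0,0,0],[0.005,0,0.003,0,0,0,0],[0.005,0,0.006,0,0,0,0],[0.005,0,0.009,0,0,0,0],[0.005,0,0.012,0,0,0,0]]

```text
time: 33.4
tool_pos: [0.5338, 0.0773, 0.0958]
tool_rot: [-0.241, 3.132, -0.004]
wrist_force: [1.4, -8.0, -5.5]
finger_gap: 0.21
grip_force: 60.0
```

carry_out:
  plan:
    - [[0.005,0,0.003,0,0,0,0],[0.005,0,0.006,0,0,0,0],[0.005,0,0.009,0,0,0,0],[0.005,0,0.012,0,0,0,0],[0.005,0,0.015,0,0,0,0]]

```text
time: 34.02
tool_pos: [0.5313, 0.0921, 0.0958]
tool_rot: [0.241, -3.132, 0.004]
wrist_force: [-0.8, -9.0, -2.7]
finger_gap: 0.211
grip_force: 60.0
```

```bash
python3 -c "
from h import *
feel(2)"
```

```text
t 34.12 Fy [-7.8 -6.7] F [-1.73 -7.24 -3.53] P [0.53915 0.00996 0.09579] Py [9.98 9.94] T [-1.6   0.18  0.07]
```

carry_out:
  plan:
    - [[0.005,0,0.003,0,0,0,0],[0.005,0,0.006,0,0,0,0],[0.005,0,0.009,0,0,0,0],[0.005,0,0.012,0,0,0,0],[0.005,0,0.015,0,0,0,0]]

```text
time: 34.75
tool_pos: [0.5289, 0.1069, 0.0958]
tool_rot: [0.24, -3.132, 0.004]
wrist_force: [-2.2, -9.6, -1.7]
finger_gap: 0.21
grip_force: 60.0
```

carry_out:
  plan:
    - [[0.005,0,0.003,0,0,0,0],[0.005,0,0.006,0,0,0,0],[0.005,0,0.009,0,0,0,0],[0.005,0,0.011,0,0,0,0],[0.005,0,0.0115,0,0,0,0]]

```text
time: 35.38
tool_pos: [0.527, 0.1183, 0.0958]
tool_rot: [0.241, -3.132, 0.004]
wrist_force: [-2.4, -9.7, -1.9]
finger_gap: 0.214
grip_force: 60.0
```

carry_out:
  plan:
    - [[0.005,0,0.0004,0,0,0,0],[0.005,0,0.0008,0,0,0,0],[0.005,0,0.0012,0,0,0,0],[0.005,0,0.0015,0,0,0,0],[0.005,0,0.0015,0,0,0,0]]

```text
time: 36.0
tool_pos: [0.5268, 0.1197, 0.0958]
tool_rot: [0.24, -3.131, 0.004]
wrist_force: [-1.9, -10.6, -2.3]
finger_gap: 0.212
grip_force: 60.0
```

```bash
python3 -c "
from h import *
feel(4)"
```

```text
t 36.2 Fy [-8.2 -8.7 -9.2 -8.5] F [-4.42 -8.65 -1.96] P [0.5389  0.03766 0.09577] Py [37.68 37.66 37.64 37.65] T [-1.94  0.63  0.01]
```

carry_out:
  plan:
    - [[0.005,0,0.0004,0,0,0,0],[0.005,0,0.0008,0,0,0,0],[0.005,0,0.0012,0,0,0,0],[0.005,0,0.0015,0,0,0,0],[0.005,0,0.0015,0,0,0,0]]

```text
time: 36.83
tool_pos: [0.5265, 0.1211, 0.0957]
tool_rot: [0.24, -3.131, 0.004]
wrist_force: [-2.8, -10.3, -2.3]
finger_gap: 0.21
grip_force: 60.0
```

```bash
python3 -c "
from h import *
feel(4)"
```

```text
t 37.02 Fy [-9.3 -9.1 -8.5 -9. ] F [-4.98 -8.97 -1.95] P [0.53889 0.03915 0.09578] Py [39.16 39.14 39.15 39.14] T [-1.96  0.64  0.07]
```

carry_out:
  plan:
    - [[0.005,0,0.0001,0,0,0,0],[0.005,0,0.0002,0,0,0,0],[0.005,0,0.0003,0,0,0,0],[0.005,0,0.0004,0,0,0,0],[0.005,0,0.0004,0,0,0,0]]

```text
time: 37.65
tool_pos: [0.5265, 0.1215, 0.0958]
tool_rot: [0.24, -3.131, 0.004]
wrist_force: [-3.7, -9.8, -2.1]
finger_gap: 0.212
grip_force: 60.0
```

```bash
python3 -c "
from h import *
feel(4)"
```

```text
t 37.85 Fy [-8.2 -9.4 -8.7 -9.4] F [-4.5  -8.92 -1.83] P [0.53888 0.03953 0.09576] Py [39.54 39.52 39.54 39.54] T [-2.02  0.68  0.06]
```

carry_out:
  plan:
    - [[0.005,0,0.0001,0,0,0,0],[0.005,0,0.0002,0,0,0,0],[0.005,0,0.0003,0,0,0,0],[0.005,0,0.0004,0,0,0,0],[0.005,0,0.0004,0,0,0,0]]

```text
time: 38.48
tool_pos: [0.5264, 0.1219, 0.0957]
tool_rot: [0.24, -3.131, 0.004]
wrist_force: [-2.1, -9.8, -1.7]
finger_gap: 0.208
grip_force: 60.0
```

```bash
python3 -c "
from h import *
feel(4)"
```

```text
t 38.67 Fy [-8.8 -8.6 -8.3 -8.3] F [-4.5  -8.48 -1.78] P [0.53887 0.03992 0.09576] Py [39.92 39.92 39.92 39.91] T [-2.01  0.63  0.08]
```

carry_out:
  plan:
    - [[0.005,0,0.0001,0,0,0,0],[0.005,0,0.0002,0,0,0,0],[0.005,0,0.0003,0,0,0,0],[0.005,0,0.0003,0,0,0,0],[0.005,0,0.0003,0,0,0,0]]

```text
time: 39.3
tool_pos: [0.5264, 0.122, 0.0957]
tool_rot: [0.24, -3.131, 0.004]
wrist_force: [-2.7, -10.4, -1.5]
finger_gap: 0.206
grip_force: 60.0
```

```bash
python3 -c "
from h import *
feel(4)"
```

```text
t 39.5 Fy [-10.8 -10.1 -10.4  -9.7] F [ -4.61 -10.24  -1.72] P [0.53887 0.04009 0.09576] Py [40.08 40.1  40.09 40.09] T [-2.22  0.63  0.02]
```

Contact on divider 2 at about 1.5 N. I'll firm it slightly and hold.

carry_out:
  plan:
    - [[0.005,0,0.0001,0,0,0,0],[0.005,0,0.00015,0,0,0,0],[0.005,0,0.00015,0,0,0,0],[0.005,0,0.00015,0,0,0,0],[0.005,0,0.00015,0,0,0,0]]

```text
time: 40.12
tool_pos: [0.5264, 0.1221, 0.0958]
tool_rot: [0.24, -3.131, 0.005]
wrist_force: [-2.5, -11.3, -1.8]
finger_gap: 0.21
grip_force: 60.0
```

```bash
python3 -c "
from h import *
feel(5)"
```

```text
t 40.38 Fy [-10.7 -11.2 -10.6 -10.9 -11.8] F [ -4.84 -11.03  -1.51] P [0.53887 0.04013 0.09575] Py [40.13 40.12 40.12 40.14 40.13] T [-2.37  0.58  0.1 ]
```

carry_out:
  plan:
    - [[0.005,0,-0.001,0,0,0,0],[0.005,0,-0.002,0,0,0,0],[0.005,0,-0.003,0,0,0,0],[0.005,0,-0.0038,0,0,0,0],[0.005,0,-0.0038,0,0,0,0]]

```text
time: 41.0
tool_pos: [0.5272, 0.1197, 0.0957]
tool_rot: [-0.241, 3.132, 0.0]
wrist_force: [-0.7, -0.2, -1.6]
finger_gap: 0.208
grip_force: 60.0
```

carry_out:
  plan:
    - [[0.005,0,0,-0.01,0,0,0],[0.005,0,0,-0.02,0,0,0],[0.005,0,0,-0.04,0,0,0],[0.005,0,0,-0.06,0,0,0],[0.005,0,0,-0.06,0,0,0]]

```text
time: 41.62
tool_pos: [0.5281, 0.1198, 0.1582]
tool_rot: [-0.241, 3.129, 0.001]
wrist_force: [0.9, 1.0, -2.8]
finger_gap: 0.212
grip_force: 60.0
```

carry_out:
  plan:
    - [[0.005,0.03,0,0,0,0,0],[0.005,0.06,0,0,0,0,0],[0.005,0.09,0,0,0,0,0],[0.005,0.125,0,0,0,0,0],[0.005,0.125,0,0,0,0,0]]

```text
time: 42.25
tool_pos: [0.4024, 0.1004, 0.1556]
tool_rot: [-0.241, 3.132, 0.0]
wrist_force: [1.8, -0.1, -1.6]
finger_gap: 0.209
grip_force: 60.0
```

carry_out:
  plan:
    - [[0.005,0,0,0.03,0,0,0],[0.005,0,0,0.06,0,0,0],[0.005,0,0,0.085,0,0,0],[0.005,0,0,0.095,0,0,0],[0.005,0,0,0.1,0,0,0]]

```text
time: 42.88
tool_pos: [0.4039, 0.1006, 0.0555]
tool_rot: [0.241, -3.132, 0.0]
wrist_force: [-0.4, -0.6, -2.2]
finger_gap: 0.209
grip_force: 60.0
```

```bash
python3 -c "
from h import *
feel(2);rack(robot.get_state())"
```

```text
t 42.98 Fy [ 0.5 -0.6] F [ 0.21 -0.05 -1.97] P [0.41452 0.03758 0.0556 ] Py [37.57 37.58] T [ 0.02  0.   -0.02]
t 42.98 pos [0.4146 0.0376 0.0559] yaw 8.8 tilt [-0.0001 -0.    ] F [ 1.41 -0.58 -1.14] T [ 0.02  0.   -0.02]
```

carry_out:
  plan:
    - [[0.005,0,0,0.002,0,0,0],[0.005,0,0,0.0035,0,0,0],[0.005,0,0,0.0045,0,0,0],[0.005,0,0,0.005,0,0,0],[0.005,0,0,0.005,0,0,0]]

```text
time: 43.6
tool_pos: [0.4037, 0.1005, 0.0507]
tool_rot: [-0.241, 3.132, 0.0]
wrist_force: [0.3, -0.2, -1.4]
finger_gap: 0.21
grip_force: 60.0
```

```bash
python3 -c "
from h import *
feel(2)"
```

```text
t 43.7 Fy [-0.4  1.3] F [-0.34  0.44 -1.35] P [0.41431 0.03759 0.05068] Py [37.58 37.59] T [0.01 0.06 0.01]
```

carry_out:
  plan:
    - [[0.005,0,0,0.0003,0,0,0],[0.005,0,0,0.0006,0,0,0],[0.005,0,0,0.0009,0,0,0],[0.005,0,0,0.0012,0,0,0],[0.005,0,0,0.0012,0,0,0]]

```text
time: 44.32
tool_pos: [0.4038, 0.1005, 0.05]
tool_rot: [-0.241, 3.132, -0.0]
wrist_force: [-2.2, -2.1, 7.3]
finger_gap: 0.211
grip_force: 60.0
```

```bash
python3 -c "
from h import *
feel(2)"
```

```text
t 44.42 Fy [-0.5 -1. ] F [-3.96 -0.75  6.93] P [0.41448 0.03755 0.05003] Py [37.56 37.54] T [-0.15  0.73  0.05]
```

Bench contact confirmed. I'll open slowly, then retreat upward.

carry_out:
  plan:
    - [[0.03,0,0,-0.0004,0,0,0],[0.04,0,0,-0.0004,0,0,0],[0.05,0,0,-0.0004,0,0,0],[0.06,0,0,-0.0004,0,0,0],[0.06,0,0,-0.0004,0,0,0]]

```text
time: 45.05
tool_pos: [0.4037, 0.1005, 0.0499]
tool_rot: [-0.241, 3.132, 0.0]
wrist_force: [-0.1, 1.2, 0.8]
finger_gap: 0.636
grip_force: 0.0
```

carry_out:
  plan:
    - [[0.06,0,0,-0.02,0,0,0],[0.06,0,0,-0.05,0,0,0],[0.06,0,0,-0.09,0,0,0],[0.06,0,0,-0.13,0,0,0],[0.06,0,0,-0.13,0,0,0]]

```text
time: 45.68
tool_pos: [0.4047, 0.1007, 0.1828]
tool_rot: [-0.241, 3.128, 0.001]
wrist_force: [0.8, 1.1, 0.7]
finger_gap: 0.642
grip_force: 0.0
```

Run:
```python
from h import *
rack(robot.get_state())
w=eyes.snapshot("wrist")[...,::-1];cv2.imwrite("pics/w9.png",w);t=eyes.snapshot("scene")[...,::-1]
o=np.zeros((600,800,3),np.uint8);o[:400,:640]=w;o[400:600,:300]=cv2.resize(t[150:250,170:320],None,fx=2,fy=2,interpolation=cv2.INTER_CUBIC)
o[400:600,310:610]=cv2.resize(t[150:250,310:460],None,fx=2,fy=2,interpolation=cv2.INTER_CUBIC)
cv2.imwrite("pics/f.png",o)
```

```text
t 45.67 pos [0.4153 0.0376 0.1828] yaw 8.79 tilt [-0.0045  0.0001] F [0.92 0.97 0.69] T [-0.01 -0.05  0.04]
```

View pics/f.png

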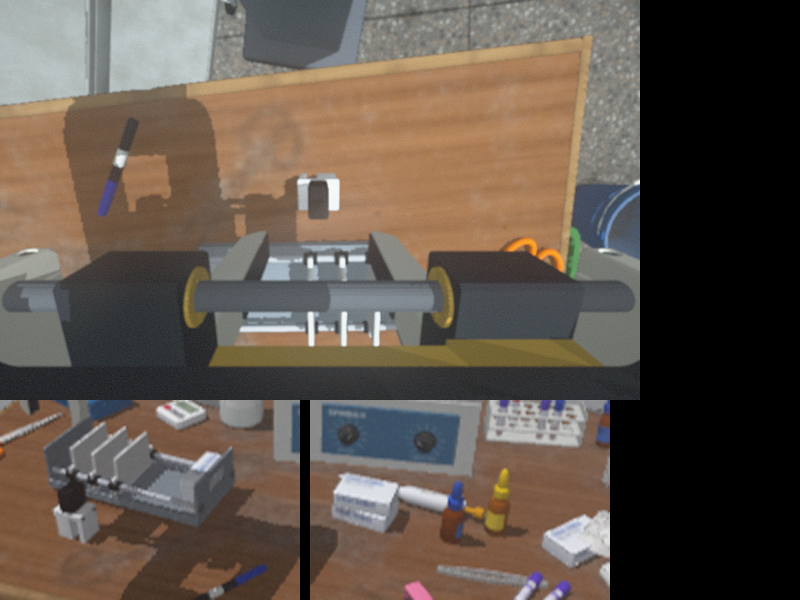

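The gauge stands upright on the bench at (318,195). The dividers are evenly spaced in the rack, and the packets and bottles look undisturbed. Handing in.

```bash
python3 -c "
from plant import ticket
print(ticket.hand_in())"
```

```text
the job is handed in; nothing more can be done
None
```

I set all three dividers, each with a felt nose contact of about 2.5 N, and left the gauge released and upright on the bench beside the rack; I handed the job in at about 46 s, and the hand-in reported no verdict.

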